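Load the manicure kit tray in layers

TASK

Load the manicure kit tray: first lay the lilac buffer block down in the low pocket in the middle, then lay the nail-drill handpiece across over it, fully home in the two raised cradles with its metal nose in the narrow cradle. Let go of both and leave the other things on the table where they stand.

Things in the scene. Friction and masses are not known exactly. Their poses are not given: they have to be found in the camera images.
- kit: Kit tray, fixed to the table: grey floor 250 (x) x 150 (y) mm, its top 8 mm above the table, inside a wooden rim 22 mm high and 8 mm thick (266 x 166 mm outside). Across its middle lies the low white pocket for the buffer, long way along the tray's y; at either end on the x line stands a white raised cradle. Origin: centre of the underside, on the table; z up.
- pocket (a point): Centre of the pocket's floor, 8 mm above the table. The pocket is 36 mm (tray x) by 102 mm (tray y) at the floor, with white walls up to 19 mm above the table that lean outward 25 degrees as a lead-in (their tops reach 29 mm from the centre along tray x). Axes as the tray's.
- wide_cradle (a point): Middle of the notch floor of the wide cradle, at -68 mm along the tray's x, 46 mm above the table; it takes the handpiece's square body. Notch 29 mm wide at its floor, cheeks leaning outward, tops about 60 mm above the table; cradle 12 mm thick along x and 56 mm wide. Axes as the tray's.
- narrow_cradle (a point): Middle of the notch floor of the narrow cradle, at +78 mm along the tray's x, 52 mm above the table; it takes the handpiece's metal nose. Notch 17 mm wide at its floor, cheeks leaning outward, tops about 66 mm above the table; cradle 12 mm thick along x. The body is too wide for it. Axes as the tray's.
- buffer: Loose nail buffer block, lilac with white upper and lower faces, 30 (x) x 96 (y) x 32 (z) mm, rigid, about 40 g. Origin: centre of the underside. It starts flat on the table. In the pocket its top is 40 mm above the table, 6 mm under the handpiece's place.
- buffer_center (a point): Centre of the buffer block, 16 mm above its underside; axes as the block's.
- handpiece: Loose rigid nail-drill handpiece, 130 g, 190 mm long along its x: rose square body 26 x 26 mm, x = -85 to +55 mm, white collar; steel nose 14 mm in diameter, +55 to +97, thin bit to +105. Origin: underside of the body, within 10 mm of the balance point. Starts flat on the table. Loaded: underside 46 mm above the table, its x along the tray's x, origin over the tray's centre.
- handpiece_center (a point): Point on the handpiece's long axis 13 mm above its origin; axes as the handpiece's.
- handpiece_nose (a point): Point on the handpiece's axis in the steel nose, 78 mm along its x from the origin and 13 mm above the underside; it comes over the narrow cradle.
- polish: Bystander: red polish bottle with black cap, 34 mm wide, 75 mm tall, standing on the table beside a fixed white dust collector (66 mm tall, beyond the parts). Origin: centre of its underside. Leave alone.
- jar: Bystander: amber jar with white lid, 62 mm wide, 55 mm tall, on the table. Origin: centre of its underside. Leave alone.
- cup: Bystander: empty white cup, 68 mm wide, 85 mm tall, on the table. Origin: centre of its underside. Leave alone.
Things that resemble listed ones, but are neither listed nor needed, are in the scene too. Of the things that look like the handpiece, the largest one is meant.

How it is judged (in metres and radians):
On the way, in this order (a step that is already met when the one before it is completed fails the run):
1. the buffer block lies down in the pocket, let go (x of buffer_center in the frame of kit between -0.009 and 0.009 m and y of buffer_center in the frame of kit between -0.01 and 0.01 m and z of buffer_center in the frame of kit between 0.02 and 0.028 m and angle between the y axis of buffer and the y axis of kit, either way round below 0.2 rad and contact force between buffer and the fingers below 0.3 N), for 0.2 s.
2. the handpiece lies in both cradles over the buffer, nose in the narrow cradle, let go (all of step 1 and x of handpiece_center in the frame of kit between -0.018 and 0.018 m and y of handpiece_center in the frame of kit between -0.007 and 0.007 m and z of handpiece_center in the frame of kit between 0.055 and 0.063 m and y of handpiece_nose in the frame of kit between -0.007 and 0.007 m and z of handpiece_nose in the frame of kit between 0.055 and 0.063 m and x of handpiece_nose in the frame of kit above 0.05 m and contact force between handpiece and the fingers below 0.3 N), for 0.2 s.
At the end, for the whole second after the job is handed in: Buffer on the pocket floor (within 9 mm along tray x, 10 mm along y, 4 mm in height, 0.2 rad); handpiece over it in both cradles, nose in the narrow one (18 mm lengthways, 7 mm sideways, 4 mm in height); both released and still; bottle, jar and cup within 30 mm of their start (all of step 2 and linear speed of each of buffer, handpiece below 0.02 m/s and distance of each of polish, jar, cup from where it was at the start of the episode below 0.03 m); the robot touches nothing.
It fails at once if a bystander (polish bottle, jar or cup) is pushed more than 30 mm or knocked over (distance of any of polish, jar, cup from where it was at the start of the episode above 0.03 m or angle between any of polish, jar, cup's own z axis and vertical above 0.5 rad).
It also fails if it takes over 59 s, if anything falls off the work surface, if the arm or the gripper's body presses on something with over 40 N, if the wrist force passes 120 N, or if a joint passes its speed limit or range.

ROBOT

A 6-joint arm with a two-finger parallel gripper is mounted at the origin on the work surface. World frame = base frame: x ahead of the robot, y to its left, z up, the work surface at z = 0. Lengths are in m, angles in degrees, forces in N, time in s.
With the tool pointing down it reaches from about 0.3 to 0.75 m from the base axis. Payload 8.5 kg.
Tool frame: the origin (TCP) lies at the very end of the fingers, on their centre line; the grasp point (between the pads) lies 19 mm behind it; x points along the fingers, z is the direction in which the jaws open and shut, and the axes are right-handed (so a half turn about x gives the same grasp; the last joint's range is limited). The gripper opens to 85 mm and grips with 20 to 120 N. Pads are 22 mm wide; open, the fingers measure 114 mm over their backs; the gripper's body (76 mm by 85 mm) begins 54 mm behind the grasp point. The pads swing forward as they close: fully open they stand 13 mm farther back than shut.
Start: joints at [-89.628, 21.807, 74.336, -0, 83.858, -12.336], TCP at [0.121, -0.537, 0.231] pointing down, gripper open.
Joint ranges: [-178.18, 178.18], [-50.72, 133.34], [12.68, 142.11], [-81.47, 261.47], [9.98, 163.14], [-165.26, 165.26]. Speed limits (degrees/s): [136.94, 136.94, 180, 180, 180, 180].

INTERFACE

Orientations are given as a 3x3 rotation matrix whose columns are the frame's x, y, z axes.
In Python, from bench import bot, eyes, finish_job, look_for, trace, place_of gives the robot as it stands.
- The arm moves only by the shell command python3 -m crank 'ROWS' [FORCE]. ROWS is JSON, a list of rows, each a list of 3 entries, a list of its own where there are three numbers: the shift along the tool's x, y, z in m, then the turn about the tool's x in degrees, then the closure in counts, from 0 (fully open) to 255 (shut). A call has 1 to 20 rows; each row is the pose to reach, as a shift and turn from the pose commanded when the call began, along the tool's axes at that moment; what a row does not reach only later rows make up. A row lasts 1/12 s, in which the tool goes at most 41.7 mm and 7.16 degrees, less where a joint would pass 70% of its speed; a pose out of reach is approached as far as the arm can. A call with a gripper value outside its range is refused whole. The fingers move at their own pace and stop on an object; FORCE is the grip in N (left out, the last holds). Time passes only in rows, so rows that repeat a pose let the fingers close. It gives the time, the measured TCP pose, the force and the opening at its end, in the units of the state.
- bot.get_obs(): the state, without advancing time (a new reading comes with each control period).
- eyes.snapshot(name): name is "scene" or "side" or "wrist"; returns the picture (420x560x3 uint8, red, green, blue); there is no depth.
- eyes.calibration(name): a dict with "vertical_fov" (degrees; the focal length in pixels is half the picture's height over the tangent of half this angle, whatever the lens; pixels are square), "cx", "cy" (the principal point, pixels), "origin" and "attitude" of the camera in the world; the wrist camera has in their place "T_tool_cam" (4x4, takes a point from camera to tool coordinates, whose origin is the TCP and whose axes are the tool frame's). Camera axes: x right, y up, looking along -z (the intrinsics and any distortion apply to the point x, -y, -z); pixel columns grow to the right and rows downward; lengths in m; the calibration is good to about 2 mm. A picture is of the moment at which its call begins: read the wrist's pose just before it. calibration takes no time and is no camera call.
- finish_job(): hands the job in, once; it reports no verdict.
Trained networks look in the newest picture that a camera, given by its name, has taken for a name from the list of things; names that differ only in an ending like _2 or _b are one class to them, and where a whole thing is asked for, a point or a joint stands for the part that bears it (a point fixed in the world has none). Each returns a list of dicts, best first, with "score" (0 to 1); they miss things now and then, are a little off and sometimes report something else, mostly with a low value. They report only what shows in the picture. A call takes as long as a camera call. They do not tell look-alikes from the thing itself.
- look_for(camera, target): "extent" ([left, top, right, bottom] as shares, 0 to 1, of the picture: columns of its width, rows of its height, round what is visible of it).
- trace(camera, target): "pixels" (420x560 bool, what is visible of it) and "extent" ([left, top, right, bottom] as shares, 0 to 1, of the picture: columns of its width, rows of its height, round what is visible of it).
- place_of(camera, target): "centre" ([row, column] as shares, 0 to 1, of the picture: columns of its width, rows of its height: a listed point, or the origin of a listed thing).
The state is a dict: "time": time; "joints": joint angles; "joint_velocities": joint speeds; "joint_torque": joint torques, N m; "tcp_pos": TCP position; "eef_rot": TCP orientation; "ft_force": force on the tool from outside, world axes, zero at the start; "torque": the same for the moment, N m; "gripper_width": finger opening in m.
Only numpy, scipy, OpenCV 4.12 (cv2) and the standard library are available. Lean on these libraries where they do the work, as an engineer would, in place of code of your own. Each camera call takes 0.05 s, during which the arm holds its last target.

## Working session

There is one attempt and no reset: what is moved stays moved. The work goes in short steps, Python scripts to look and compute and a shell command to move; the robot and the scene stay as the last step left them, time stands still between calls to the robot, and variables do not carry over. Pictures are saved under pics/ and viewed, and the job is handed in when it is done.

```bash
ls; mkdir -p pics
cat > h.py <<'E'
import numpy as np, cv2
from bench import bot, eyes, finish_job, look_for, trace, place_of
def snap(n,f):
    im=eyes.snapshot(n); cv2.imwrite('pics/'+f,im[:,:,::-1]); return im
E
python3 - <<'E'
from h import *
for c in ['scene','side','wrist']:
    o=bot.get_obs(); snap(c,c+'0.png'); print(c,eyes.calibration(c))
print(bot.get_obs())
E
```

```text
pics
scene {'vertical_fov': 53.690931012105985, 'cx': 279.6365777995169, 'cy': 209.2366845856424, 'origin': array([ 0.93355441, -0.48142911,  1.10739721]), 'attitude': array([[ 0.81353343, -0.4897344 ,  0.31356591],
       [ 0.58132677,  0.69873721, -0.41692385],
       [-0.01491822,  0.52146575,  0.8531418 ]])}
side {'vertical_fov': 51.265282590076545, 'cx': 284.0129555102982, 'cy': 206.86589796660365, 'origin': array([ 0.44130375, -0.69766089,  0.84248486]), 'attitude': array([[ 0.99418386,  0.06329802, -0.08713101],
       [-0.1056982 ,  0.72860241, -0.67673216],
       [ 0.02064806,  0.68200579,  0.73105524]])}
wrist {'vertical_fov': 65.10069558935956, 'cx': 281.01715934477505, 'cy': 205.83110274506234, 'T_tool_cam': array([[ 6.79618801e-04,  2.89122051e-01, -9.57292002e-01,
        -1.42720930e-01],
       [-1.69253826e-04,  9.57292243e-01,  2.89122003e-01,
         7.51530818e-02],
       [ 9.99999755e-01, -3.44674156e-05,  6.99528820e-04,
         2.09524767e-03],
       [ 0.00000000e+00,  0.00000000e+00,  0.00000000e+00,
         1.00000000e+00]])}
{'time': 0.15, 'joints': array([-8.96270438e+01,  2.18320365e+01,  7.43717901e+01,  3.67496703e-05,
        8.38588476e+01, -1.23342953e+01]), 'joint_velocities': array([-0.02808292, -0.08510195, -0.20487167,  0.02490073, -0.01420915,
       -0.04863933]), 'joint_torque': array([ 4.79187904e-03, -4.48623025e+01, -2.31347018e+01, -1.09280065e-04,
        3.78287470e-03, -9.61917777e-06]), 'tcp_pos': array([ 0.12099363, -0.53629744,  0.23087201]), 'eef_rot': array([[-6.48258042e-06,  9.75506728e-01,  2.19969598e-01],
       [ 1.09385039e-03,  2.19969474e-01, -9.75506143e-01],
       [-9.99999402e-01,  2.34290035e-04, -1.06848439e-03]]), 'ft_force': array([-0.38290491,  0.68706405, -0.43021129]), 'torque': array([-0.03997012, -0.08139281, -0.017694  ]), 'gripper_width': 0.08550476993926981}
```

View pics/scene0.png

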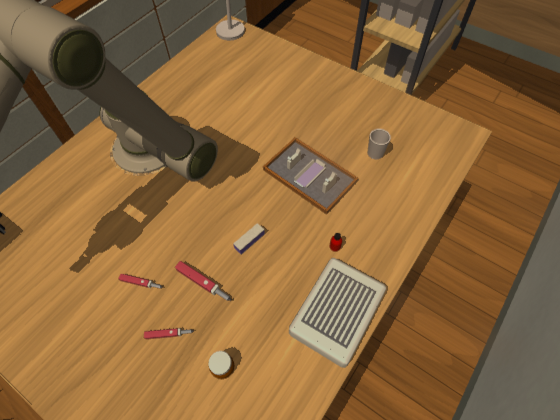

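View pics/side0.png

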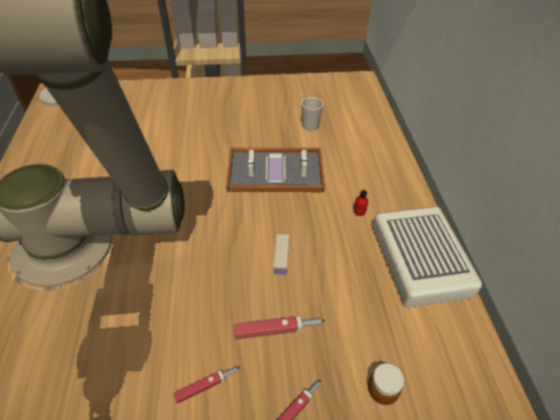

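View pics/wrist0.png

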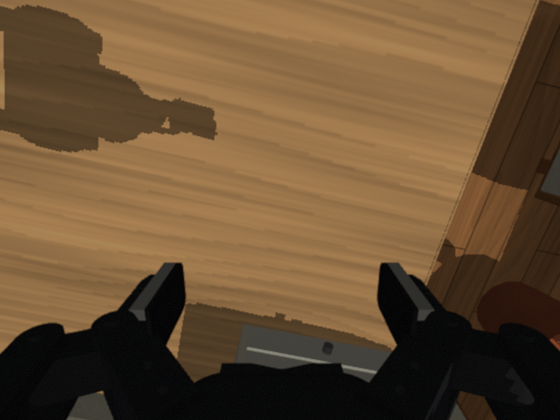

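```bash
cat >> h.py <<'E'
H,W=420,560
def K(c):
    k=eyes.calibration(c); f=H/2/np.tan(np.radians(k['vertical_fov']/2)); return f,k['cx'],k['cy'],k
def campose(c,obs=None):
    k=eyes.calibration(c)
    if c!='wrist': return np.array(k['origin']),np.array(k['attitude'])
    o=obs or bot.get_obs(); T=np.array(k['T_tool_cam']); R=o['eef_rot']
    return o['tcp_pos']+R@T[:3,3], R@T[:3,:3]
def ray(c,u,v,obs=None):
    f,cx,cy,k=K(c); o,R=campose(c,obs)
    d=R@np.array([(u-cx)/f,-(v-cy)/f,-1]); return o,d/np.linalg.norm(d)
def onplane(c,u,v,z,obs=None):
    o,d=ray(c,u,v,obs); return o+d*(z-o[2])/d[2]
def proj(c,p,obs=None):
    f,cx,cy,k=K(c); o,R=campose(c,obs); q=R.T@(np.asarray(p)-o)
    return np.array([cx+f*q[0]/-q[2], cy-f*q[1]/-q[2]])
def tri(rs):
    A=np.zeros((3,3));b=np.zeros(3)
    for o,d in rs:
        P=np.eye(3)-np.outer(d,d);A+=P;b+=P@o
    p=np.linalg.solve(A,b); return p,[np.linalg.norm(np.cross(d,p-o)) for o,d in rs]
E
python3 - <<'E'
from h import *
a=cv2.imread('pics/scene0.png'); b=cv2.imread('pics/side0.png')
cv2.imwrite('pics/c1.png',np.hstack([cv2.resize(a[130:220,255:365],(440,360),interpolation=2),cv2.resize(b[140:200,220:330],(330,180),interpolation=2).repeat(1,0) if 0 else cv2.resize(b[140:230,220:310],(360,360),interpolation=2)]))
pts={}
names=['kit','pocket','wide_cradle','narrow_cradle','buffer','buffer_center','handpiece','handpiece_center','handpiece_nose','polish','jar','cup']
for n in names:
    r={}
    for c in ['scene','side']:
        l=place_of(c,n)
        r[c]=[(round(x['score'],2),round(x['centre'][1]*W,1),round(x['centre'][0]*H,1)) for x in l]
        print(n,c,r[c])
    try:
        p,e=tri([ray(c,r[c][0][1],r[c][0][2]) for c in r]); print('   ',p.round(4),np.round(e,4))
    except Exception as ex: print(ex)
print(bot.get_obs()['time'])
E
```

```text
kit scene [(0.66, 293.4, 157.1), (0.55, 307.9, 173.6)]
kit side [(0.79, 275.5, 167.8)]
    [0.5107 0.1586 0.1027] [0.0274 0.0274]
pocket scene [(0.74, 310.7, 174.3)]
pocket side [(0.57, 276.1, 169.0)]
    [0.5342 0.2242 0.0065] [0.0002 0.0002]
wide_cradle scene [(0.65, 291.4, 154.4), (0.21, 203.4, 281.0)]
wide_cradle side [(0.64, 253.3, 160.8)]
    [0.4658 0.2129 0.0602] [0.0076 0.0076]
narrow_cradle scene [(0.92, 329.6, 175.5)]
narrow_cradle side [(0.7, 304.0, 157.1)]
    [0.6072 0.2161 0.0578] [0.0049 0.0049]
buffer scene [(0.77, 249.5, 240.1)]
buffer side [(0.67, 280.7, 257.1)]
    [ 0.5164 -0.081   0.0021] [0. 0.]
buffer_center scene [(0.93, 246.8, 239.0)]
buffer_center side [(0.9, 280.4, 253.7)]
    [ 0.5154 -0.0899  0.0253] [0.0015 0.0015]
handpiece scene [(0.84, 200.7, 283.5), (0.75, 166.9, 335.1), (0.75, 138.3, 283.2)]
handpiece side [(0.97, 295.5, 410.8), (0.61, 273.5, 327.4), (0.56, 208.8, 386.6)]
    [ 0.4952 -0.3354 -0.0471] [0.0771 0.0771]
handpiece_center scene [(0.77, 203.4, 281.3), (0.73, 141.7, 281.4), (0.72, 164.1, 331.1)]
handpiece_center side [(0.97, 206.4, 387.3), (0.96, 276.8, 324.4), (0.86, 296.1, 407.3)]
    [ 0.2825 -0.1599 -0.5243] [0.0067 0.0067]
handpiece_nose scene [(0.77, 224.1, 298.2), (0.66, 185.3, 328.4), (0.66, 155.3, 282.9)]
handpiece_nose side [(0.93, 228.7, 368.6), (0.84, 315.8, 384.7), (0.71, 312.2, 320.0)]
    [ 0.3736 -0.1376 -0.5273] [0.0289 0.0289]
polish scene [(0.5, 334.4, 251.7)]
polish side []
list index out of range
jar scene [(0.71, 221.1, 368.0), (0.18, 308.2, 175.7)]
jar side [(0.77, 382.9, 389.7)]
    [ 0.6792 -0.4091  0.0014] [0.0014 0.0014]
cup scene [(0.74, 378.4, 155.7), (0.35, 309.9, 173.3)]
cup side [(0.89, 309.4, 126.5)]
    [ 0.6676  0.4488 -0.0242] [0.0048 0.0048]
1.35
```

View pics/c1.png

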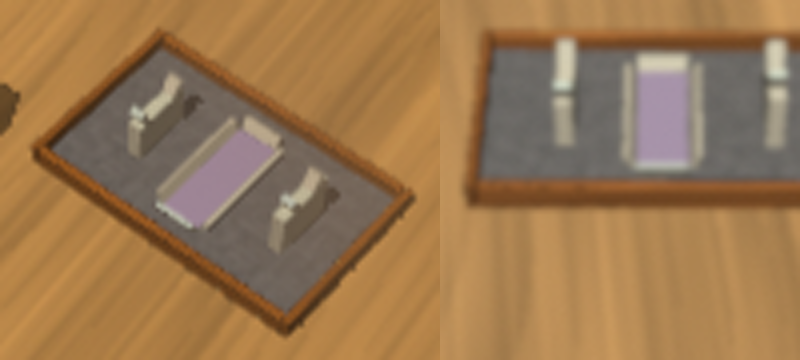

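```bash
cat >> h.py <<'E'
from scipy.optimize import minimize
def box(x0,x1,y0,y1,z0,z1): return np.array([[x,y,z] for x in(x0,x1) for y in (y0,y1) for z in (z0,z1)])
def cyl(x0,x1,r,zc):
    t=np.linspace(0,2*np.pi,16,endpoint=False)
    return np.array([[x,r*np.cos(a),zc+r*np.sin(a)] for x in (x0,x1) for a in t])
MODELS={'buffer':[box(-.015,.015,-.048,.048,0,.032)],
 'kit':[box(-.133,.133,-.083,.083,0,.022)],
 'handpiece':[box(-.085,.055,-.013,.013,0,.026),cyl(.055,.097,.007,.013),cyl(.097,.105,.0015,.013)]}
def render(c,parts,x,y,yaw,z=0,obs=None,S=4):
    m=np.zeros((H*S,W*S),np.uint8); s,co=np.sin(yaw),np.cos(yaw); R=np.array([[co,-s,0],[s,co,0],[0,0,1]])
    for P in parts:
        q=np.array([proj(c,R@p+[x,y,z],obs) for p in P])
        h=cv2.convexHull(((q+.5)*S).astype(np.float32)).astype(np.int32)
        cv2.fillPoly(m,[h],255)
    return cv2.resize(m,(W,H),interpolation=cv2.INTER_AREA)/255.
def fit(name,masks,x0,z=0,obs=None):
    def cost(p):
        t=0
        for c,m in masks.items():
            r=render(c,MODELS[name],p[0],p[1],p[2],z,obs); t+=1-np.minimum(r,m).sum()/np.maximum(r,m).sum()
        return t
    b=minimize(cost,x0,method='Nelder-Mead',options=dict(initial_simplex=np.array([x0]+[np.array(x0)+d for d in ([.012,0,0],[0,.012,0],[0,0,.12])]),maxiter=120))
    return b.x,b.fun/len(masks)
def pickmask(c,name,uv):
    l=trace(c,name); best=None
    for r in l:
        v,u=np.nonzero(r['pixels'])
        if len(u)==0: continue
        d=np.hypot(u.mean()-uv[0],v.mean()-uv[1])
        if best is None or d<best[0]: best=(d,r['pixels'],r['score'])
    print(c,name,len(l),best and (round(best[0],1),round(best[2],2),best[1].sum())); return best[1].astype(float) if best else None
def draw(im,c,name,p,z=0,obs=None):
    r=(render(c,MODELS[name],p[0],p[1],p[2],z,obs)>.5).astype(np.uint8)
    cs,_=cv2.findContours(r,cv2.RETR_EXTERNAL,cv2.CHAIN_APPROX_NONE); cv2.drawContours(im,cs,-1,(0,255,0),1)
E
python3 - <<'E'
from h import *
uv={'kit':[(310,175),(276,169)],'buffer':[(250,238),(281,254)],'handpiece':[(204,281),(280,326)]}
x0={'kit':[.534,.224,0],'buffer':[.5155,-.085,0],'handpiece':[.5,-.22,0]}
ims={c:cv2.imread(f'pics/{c}0.png') for c in('scene','side')}
for n in uv:
    ms={c:pickmask(c,n,uv[n][i]) for i,c in enumerate(['scene','side'])}
    if n=='handpiece': x0[n][:2]=onplane('side',277,325,.013)[:2]
    for sub in (['scene','side'],['scene'],['side']):
        p,e=fit(n,{c:ms[c] for c in sub if ms[c] is not None},x0[n]); print(n,sub,p[:2].round(4),np.degrees(p[2]).round(2),round(e,3))
        if len(sub)==2:
            for c in ims: draw(ims[c],c,n,p)
cv2.imwrite('pics/f1.png',np.hstack([cv2.resize(ims['scene'][130:330,160:370],(420,400)),cv2.resize(ims['side'][140:350,220:335],(230,420))[:400]]))
E
```

```text
scene kit 2 (np.float64(0.4), 0.66, np.int64(3673))
side kit 1 (np.float64(0.5), 0.67, np.int64(4234))
kit ['scene', 'side'] [0.5328 0.2221] -5.25 0.036Traceback (most recent call last):
  File "<stdin>", line 9, in <module>
  File "h.py", line 47, in fit
    b=minimize(cost,x0,method='Nelder-Mead',options=dict(initial_simplex=np.array([x0]+[np.array(x0)+d for d in ([.012,0,0],[0,.012,0],[0,0,.12])]),maxiter=120))
    res = _minimize_neldermead(fun, x0, args, callback, bounds=bounds,
                               **options)
    fxr = func(xr)
    fx = function(np.copy(x), *(wrapper_args + args))
  File "h.py", line 45, in cost
    r=render(c,MODELS[name],p[0],p[1],p[2],z,obs); t+=1-np.minimum(r,m).sum()/np.maximum(r,m).sum()
  File "h.py", line 37, in render
    q=np.array([proj(c,R@p+[x,y,z],obs) for p in P])
                ~~~~^^^^^^^^^^^^^^^^^^^
  File "h.py", line 19, in proj
    f,cx,cy,k=K(c); o,R=campose(c,obs); q=R.T@(np.asarray(p)-o)
                        ~~~~~~~^^^^^^^
  File "h.py", line 9, in campose
    k=eyes.calibration(c)
ValueError: time passes only in moves, steps and waits
```

```bash
cat > pp.py <<'E'
s=open('h.py').read()
s=s.replace("def K(c):","CAL={c:eyes.calibration(c) for c in('scene','side','wrist')}\ndef K(c):",1).replace("k=eyes.calibration(c)","k=CAL[c]").replace("o=obs or bot.get_obs()","o=obs if obs is not None else bot.get_obs()")
open('h.py','w').write(s)
E
python3 pp.py
cat > fit1.py <<'E'
from h import *
uv={'kit':[(310,175),(276,169)],'buffer':[(250,238),(281,254)],'handpiece':[(204,281),(280,326)]}
x0={'kit':[.534,.224,-.08],'buffer':[.5155,-.085,0],'handpiece':[.5,-.22,0]}
ims={c:cv2.imread(f'pics/{c}0.png') for c in('scene','side')}
for n in uv:
    ms={c:pickmask(c,n,uv[n][i]) for i,c in enumerate(['scene','side'])}
    if n=='handpiece': x0[n][:2]=onplane('side',277,325,.013)[:2]
    for sub in (['scene','side'],['scene'],['side']):
        p,e=fit(n,{c:ms[c] for c in sub if ms[c] is not None},x0[n]); print(n,sub,p[:2].round(4),np.degrees(p[2]).round(2),round(e,3))
        if len(sub)==2:
            for c in ims: draw(ims[c],c,n,p)
cv2.imwrite('pics/f1.png',np.hstack([cv2.resize(ims['scene'][130:330,160:370],(420,400)),cv2.resize(ims['side'][140:350,220:335],(230,420))[:400]]))
print(bot.get_obs()['time'])
E
python3 fit1.py
```

```text
scene kit 2 (np.float64(0.4), 0.66, np.int64(3673))
side kit 1 (np.float64(0.5), 0.67, np.int64(4234))
kit ['scene', 'side'] [0.5329 0.2212] -5.32 0.037
kit ['scene'] [0.531  0.2208] -5.23 0.031
kit ['side'] [0.5356 0.2226] -4.84 0.03
scene buffer 1 (np.float64(1.5), 0.61, np.int64(464))
side buffer 2 (np.float64(0.7), 0.72, np.int64(545))
buffer ['scene', 'side'] [ 0.5178 -0.0823] -9.43 0.074
buffer ['scene'] [ 0.5164 -0.0831] -9.36 0.073
buffer ['side'] [ 0.5183 -0.0824] -9.62 0.047
scene handpiece 2 (np.float64(4.8), 0.6, np.int64(589))
side handpiece 2 (np.float64(7.4), 0.6, np.int64(1172))
handpiece ['scene', 'side'] [ 0.4864 -0.263 ] 1.59 0.128
handpiece ['scene'] [ 0.4861 -0.2631] 1.51 0.102
handpiece ['side'] [ 0.4871 -0.2621] 1.82 0.149
1.75
```

View pics/f1.png

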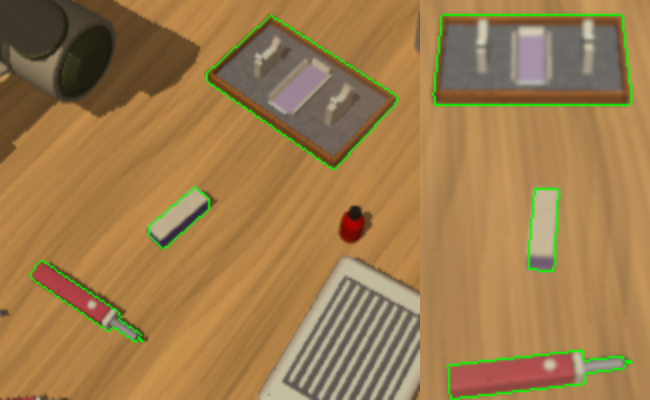

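```bash
python3 -m crank '[[[0.08,0.487,-0.356],-68,0],[[0.08,0.487,-0.356],-68,0],[[0.08,0.487,-0.356],-68,0],[[0.08,0.487,-0.356],-68,0],[[0.08,0.487,-0.356],-68,0],[[0.08,0.487,-0.356],-68,0],[[0.08,0.487,-0.356],-68,0],[[0.08,0.487,-0.356],-68,0],[[0.08,0.487,-0.356],-68,0],[[0.08,0.487,-0.356],-68,0],[[0.08,0.487,-0.356],-68,0],[[0.08,0.487,-0.356],-68,0],[[0.08,0.487,-0.356],-68,0],[[0.08,0.487,-0.356],-68,0],[[0.08,0.487,-0.356],-68,0],[[0.08,0.487,-0.356],-68,0],[[0.08,0.487,-0.356],-68,0],[[0.08,0.487,-0.356],-68,0],[[0.08,0.487,-0.356],-68,0],[[0.08,0.487,-0.356],-68,0]]' 30
cat > w.py <<'E'
from h import *
import sys
f,n=sys.argv[1:3]; x0=[float(a) for a in sys.argv[3:6]]; x0[2]=np.radians(x0[2]); z=float(sys.argv[6]) if len(sys.argv)>6 else 0
o=bot.get_obs(); im=snap('wrist',f)[:,:,::-1].copy()
print('t',o['time'],o['tcp_pos'].round(4),o['eef_rot'].round(3).tolist(),o['joints'].round(1))
uv=proj('wrist',[x0[0],x0[1],.016+z],o); print('expect uv',uv.round(1))
m=pickmask('wrist',n,uv)
if m is not None:
    p,e=fit(n,{'wrist':m},x0,z,o); print(p[:2].round(4),np.degrees(p[2]).round(2),round(e,3)); draw(im,'wrist',n,p,z,o)
    R=o['eef_rot']; print('tcp->obj in tool axes',(R.T@(np.array([p[0],p[1],z])-o['tcp_pos'])).round(4),'tool z yaw',np.degrees(np.arctan2(R[1,2],R[0,2])).round(2))
cv2.imwrite('pics/'+f,im)
E
python3 w.py w1.png buffer .518 -.082 -9.4
```

```text
time: 3.42
tcp_pos: [0.5173, -0.0831, 0.1516]
eef_rot: [[0.0, 0.163, 0.987], [-0.0, 0.987, -0.163], [-1.0, -0.0, 0.0]]
ft_force: [-0.6, -0.4, 0.6]
gripper_width: 0.0852
t 3.4167 [ 0.5173 -0.0831  0.1516] [[0.0, 0.163, 0.987], [-0.0, 0.987, -0.163], [-1.0, -0.0, 0.0]] [-22.1  23.5  85.9  -0.   70.6 -12.7]
expect uv [279.2 191.8]
wrist buffer 1 (np.float64(3.4), 0.92, np.int64(4204))
[ 0.52   -0.0846] -9.55 0.017
tcp->obj in tool axes [ 0.1516 -0.001   0.0028] tool z yaw -9.39
```

View pics/w1.png

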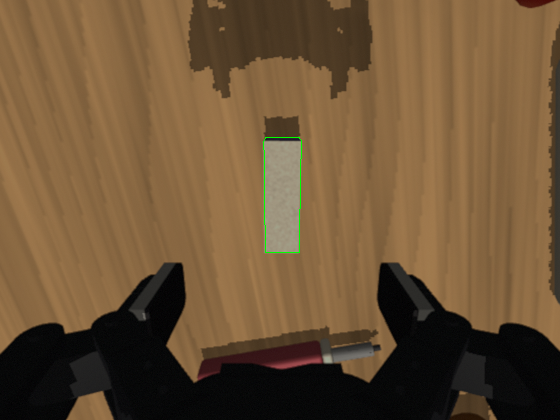

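```bash
python3 -m crank '[[[0.04,-0.001,0.002],0,0],[[0.08,-0.001,0.002],0,0],[[0.11,-0.001,0.002],0,0],[[0.13,-0.001,0.002],0,0],[[0.136,-0.001,0.002],0,0],[[0.136,-0.001,0.002],0,0],[[0.136,-0.001,0.002],0,255],[[0.136,-0.001,0.002],0,255],[[0.136,-0.001,0.002],0,255],[[0.136,-0.001,0.002],0,255],[[0.136,-0.001,0.002],0,255],[[0.136,-0.001,0.002],0,255],[[0.136,-0.001,0.002],0,255],[[0.136,-0.001,0.002],0,255],[[0.136,-0.001,0.002],0,255],[[0.136,-0.001,0.002],0,255]]' 40
python3 -c "
from h import *
snap('wrist','w2.png')"
```

```text
time: 4.85
tcp_pos: [0.52, -0.0836, 0.0163]
eef_rot: [[0.002, 0.161, 0.987], [-0.001, 0.987, -0.161], [-1.0, -0.0, 0.002]]
ft_force: [-0.7, -0.2, 7.3]
gripper_width: 0.029
```

View pics/w2.png

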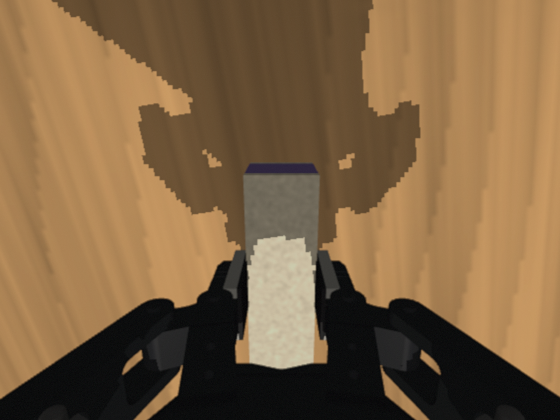

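```bash
python3 -m crank '[[[-0.02,0,0],0,255],[[-0.06,0,0],0,255],[[-0.10,0,0],0,255],[[-0.13,0.02,0],0,255],[[-0.13,0.05,-0.01],-2,255],[[-0.13,0.09,-0.01],-4,255],[[-0.13,0.13,-0.02],-4,255],[[-0.13,0.17,-0.02],-4,255],[[-0.13,0.19,-0.02],-4,255],[[-0.13,0.205,-0.02],-4,255],[[-0.13,0.205,-0.02],-4,255],[[-0.13,0.205,-0.02],-4,255]]'
python3 w.py w3.png kit .533 .2215 -5.3
```

```text
time: 5.9
tcp_pos: [0.5327, 0.1225, 0.1454]
eef_rot: [[-0.0, 0.091, 0.996], [-0.0, 0.996, -0.091], [-1.0, -0.0, -0.0]]
ft_force: [0.9, -0.0, -0.5]
gripper_width: 0.029
t 5.9 [0.5327 0.1225 0.1454] [[-0.0, 0.091, 0.996], [-0.0, 0.996, -0.091], [-1.0, -0.0, -0.0]] [ 0.5 25.9 82.8 -0.  71.3  5.7]
expect uv [267.1  70.6]
wrist kit 1 (np.float64(14.9), 0.77, np.int64(61082))
[0.5341 0.2207] -5.3 0.028
tcp->obj in tool axes [ 0.1453  0.098  -0.0075] tool z yaw -5.2
```

View pics/w3.png

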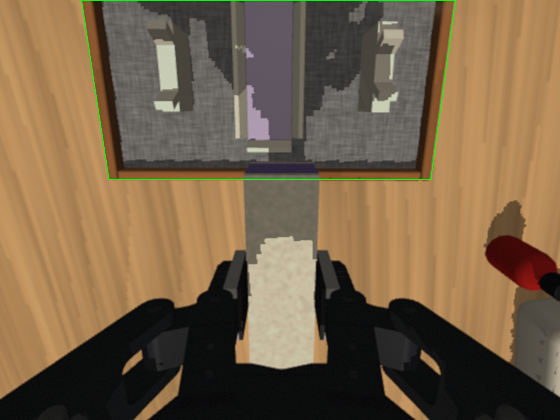

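Run:
```python
from h import *
o=bot.get_obs(); R=o['eef_rot']; t=o['tcp_pos']
for y in(.044,.048,.052):print(y,[proj('wrist',t+R@np.array([x,y,s]),o).round(1).tolist() for x,s in((-.016,-.015),(-.016,.015),(.016,0))])
for n in('pocket','wide_cradle','narrow_cradle'):
    for r in place_of('wrist',n)[:1]:
        z={'pocket':.008,'wide_cradle':.046,'narrow_cradle':.052}[n]
        p=onplane('wrist',r['centre'][1]*W,r['centre'][0]*H,z,o); print(n,round(r['score'],2),r['centre'][1]*W,r['centre'][0]*H,p.round(4), (R.T@(p-t)).round(4))
yaw=np.radians(-5.3);Rk=np.array([[np.cos(yaw),-np.sin(yaw),0],[np.sin(yaw),np.cos(yaw),0],[0,0,1]])
for q in ([-.018,-.051,.008],[.018,-.051,.008],[-.068,0,.046],[.078,0,.052],[-.074,-.028,.06],[.084,-.028,.066]):print(q,proj('wrist',Rk@q+[.534,.221,0],o).round(1))
```

```text
0.044 [[237.6, 181.3], [313.9, 181.3], [276.8, 167.0]]
0.048 [[237.2, 171.3], [314.2, 171.3], [276.8, 158.8]]
0.052 [[236.8, 161.0], [314.5, 161.0], [276.7, 150.5]]
wide_cradle 0.62 166.37599999999998 65.688 [0.4663 0.2269 0.046 ] [ 0.0994  0.0989 -0.0761]
narrow_cradle 0.78 385.0 69.006 [0.6127 0.2104 0.052 ] [0.0933 0.0961 0.0713]
[-0.018, -0.051, 0.008] [247.5 136.4]
[0.018, -0.051, 0.008] [290.5 136.4]
[-0.068, 0, 0.046] [166.3  65. ]
[0.078, 0, 0.052] [383.4  63.7]
[-0.074, -0.028, 0.06] [154.5 108. ]
[0.084, -0.028, 0.066] [395.3 107.9]
```

```bash
python3 -m crank '[[[0,0.04,-0.004],0,255],[[0,0.08,-0.009],0,255],[[0,0.099,-0.009],0,255],[[0.04,0.099,-0.009],0,255],[[0.07,0.099,-0.009],0,255],[[0.09,0.099,-0.009],0,255],[[0.094,0.099,-0.009],0,255],[[0.094,0.099,-0.009],0,255],[[0.094,0.099,-0.009],0,255]]'
python3 - <<'E'
from h import *
o=bot.get_obs();print(o['tcp_pos'].round(4))
a=snap('wrist','w4.png');b=snap('side','s4.png');c=snap('scene','sc4.png')
s=cv2.resize(b[130:210,220:330],(440,320),interpolation=2);d=cv2.resize(c[125:220,255:365],(360,320),interpolation=2)
cv2.imwrite('pics/c4.png',np.hstack([s,d])[:,:,::-1])
E
```

```text
time: 6.9
tcp_pos: [0.5339, 0.2212, 0.0525]
eef_rot: [[0.002, 0.093, 0.996], [0.0, 0.996, -0.093], [-1.0, 0.0, 0.002]]
ft_force: [1.1, -0.6, 0.7]
gripper_width: 0.0291
[0.5339 0.2212 0.0525]
```

View pics/w4.png

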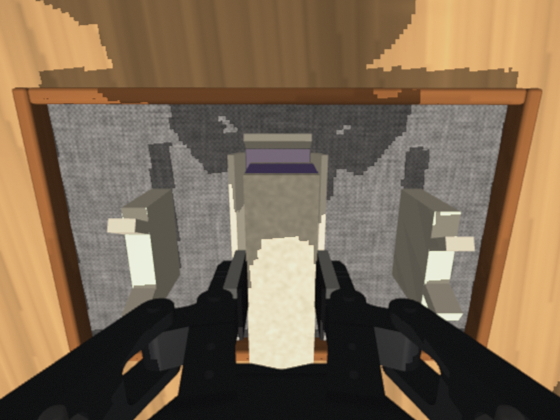

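View pics/c4.png

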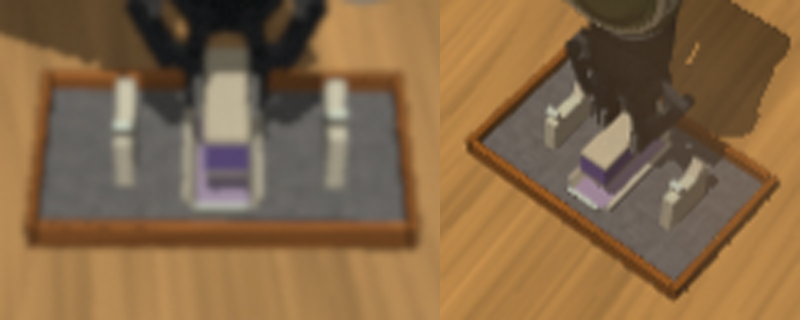

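Run:
```python
from h import *
o=bot.get_obs();R=o['eef_rot'];t=o['tcp_pos']
f=lambda u,v,z:(R.T@(onplane('wrist',u,v,z,o)-t)).round(4)
print('buf top far',f(281,174,t[2]+.016),'bottom far',f(281,164,t[2]-.016))
print('floor end',f(278,149,.008),'wall top outer',f(278,134,.019),'rim inner far',f(278,104,.022),'rim outer far',f(278,89,.022))
g=cv2.imread('pics/w4.png');cv2.imwrite('pics/c5.png',cv2.resize(g[120:260,220:340],None,fx=4,fy=4,interpolation=2))
```

```text
buf top far [-0.016   0.0469  0.0021] bottom far [0.016  0.0455 0.002 ]
floor end [0.0449 0.0492 0.0003] wall top outer [0.0339 0.0584 0.0005] rim inner far [0.0309 0.0734 0.0005] rim outer far [0.0309 0.0806 0.0006]
```

View pics/c5.png

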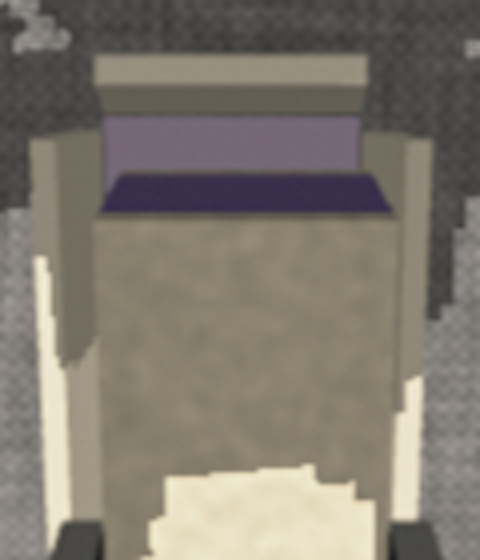

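```bash
python3 -m crank '[[[0.01,0,-0.002],0,255],[[0.02,0,-0.002],0,255],[[0.024,0,-0.002],0,255],[[0.0265,0,-0.002],0,255],[[0.0265,0,-0.002],0,255],[[0.0265,0,-0.002],0,255]]'
python3 -m crank '[[[0,0,0],0,180],[[0,0,0],0,140],[[0,0,0],0,110],[[0,0,0],0,110],[[0,0,0],0,110],[[0,0,0],0,110]]'
python3 - <<'E'
from h import *
a=snap('wrist','w5.png')
E
```

```text
time: 7.55
tcp_pos: [0.5313, 0.2217, 0.025]
eef_rot: [[0.0, 0.092, 0.996], [0.0, 0.996, -0.092], [-1.0, 0.0, 0.0]]
ft_force: [0.4, -0.2, -0.6]
gripper_width: 0.0289
time: 8.05
tcp_pos: [0.5311, 0.2217, 0.0249]
eef_rot: [[0.0, 0.092, 0.996], [0.0, 0.996, -0.092], [-1.0, 0.0, 0.0]]
ft_force: [-0.5, 0.4, 0.9]
gripper_width: 0.0483
```

View pics/w5.png

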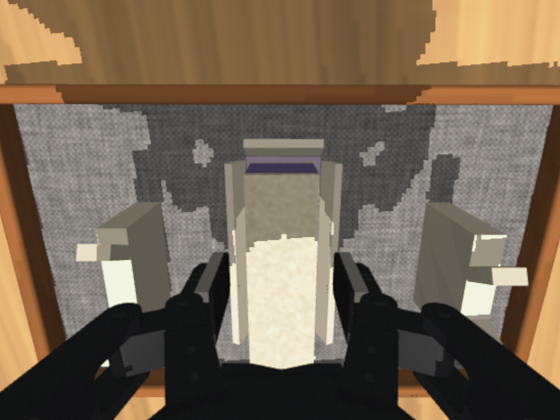

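```bash
python3 -m crank '[[[-0.03,0,0],0,110],[[-0.07,0,0],0,110],[[-0.11,0,0],0,60],[[-0.13,-0.02,0],0,0],[[-0.13,-0.06,0],7,0],[[-0.13,-0.486,0],83,0],[[-0.13,-0.486,0],83,0],[[-0.13,-0.486,0],83,0],[[-0.13,-0.486,0],83,0],[[-0.13,-0.486,0],83,0],[[-0.13,-0.486,0],83,0],[[-0.13,-0.486,0],83,0],[[-0.13,-0.486,0],83,0],[[-0.13,-0.486,0],83,0],[[-0.13,-0.486,0],83,0],[[-0.13,-0.486,0],83,0],[[-0.13,-0.486,0],83,0],[[-0.13,-0.486,0],83,0],[[-0.13,-0.486,0],83,0],[[-0.13,-0.486,0],83,0]]'
python3 w.py w6.png handpiece .4865 -.2625 1.6
python3 - <<'E'
from h import *
b=snap('side','s6.png');c=snap('scene','sc6.png')
s=cv2.resize(b[130:210,220:330],(440,320),interpolation=2);d=cv2.resize(c[125:220,255:365],(360,320),interpolation=2)
cv2.imwrite('pics/c6.png',np.hstack([s,d])[:,:,::-1])
E
```

```text
time: 9.77
tcp_pos: [0.4865, -0.2608, 0.1549]
eef_rot: [[-0.0, 0.999, 0.033], [0.0, 0.033, -0.999], [-1.0, -0.0, -0.0]]
ft_force: [-0.3, 0.3, 0.1]
gripper_width: 0.0854
t 9.7667 [ 0.4865 -0.2608  0.1549] [[-0.0, 0.999, 0.033], [0.0, 0.033, -0.999], [-1.0, -0.0, -0.0]] [-40.5  25.8  81.2   0.   73.   47.6]
expect uv [281.2 195.5]
wrist handpiece 3 (np.float64(10.0), 0.66, np.int64(5451))
[ 0.4887 -0.2656] 1.99 0.058
tcp->obj in tool axes [0.1549 0.0021 0.0049] tool z yaw -88.1
```

View pics/w6.png

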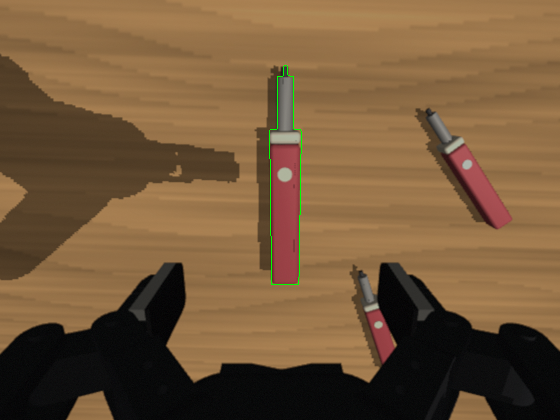

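View pics/c6.png

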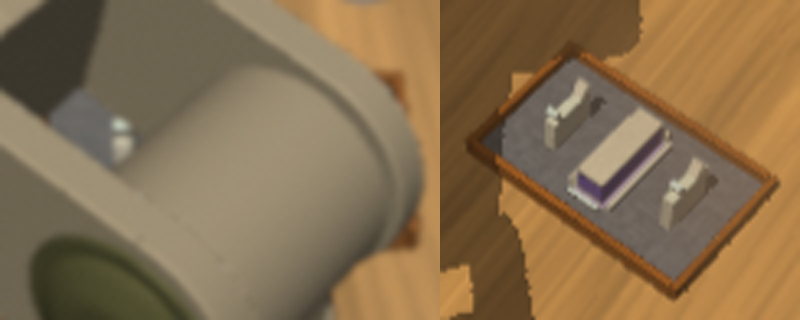

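```bash
python3 -m crank '[[[0.04,0.002,0.003],0,0],[[0.08,0.002,0.003],0,0],[[0.11,0.002,0.003],0,0],[[0.13,0.002,0.003],0,0],[[0.145,0.002,0.003],0,0],[[0.151,0.002,0.003],0,0],[[0.151,0.002,0.003],0,0],[[0.151,0.002,0.003],0,255],[[0.151,0.002,0.003],0,255],[[0.151,0.002,0.003],0,255],[[0.151,0.002,0.003],0,255],[[0.151,0.002,0.003],0,255],[[0.151,0.002,0.003],0,255],[[0.151,0.002,0.003],0,255],[[0.151,0.002,0.003],0,255],[[0.151,0.002,0.003],0,255],[[0.151,0.002,0.003],0,255],[[0.151,0.002,0.003],0,255]]' 60
python3 w.py w7.png handpiece .488 -.264 1.8
```

```text
time: 11.47
tcp_pos: [0.4887, -0.2654, 0.0046]
eef_rot: [[0.001, 1.0, 0.03], [-0.001, 0.03, -1.0], [-1.0, 0.001, 0.001]]
ft_force: [-1.3, 0.8, 5.6]
gripper_width: 0.0248
t 11.4667 [ 0.4887 -0.2654  0.0046] [[0.001, 1.0, 0.03], [-0.001, 0.03, -1.0], [-1.0, 0.001, 0.001]] [-40.7  37.4  89.9   0.   52.6  47.6]
expect uv [274.1 283.6]
wrist handpiece 2 (np.float64(67.3), 0.95, np.int64(16814))
[ 0.4878 -0.2671] 1.44 0.198
tcp->obj in tool axes [ 0.0046 -0.001   0.0017] tool z yaw -88.29
```

View pics/w7.png

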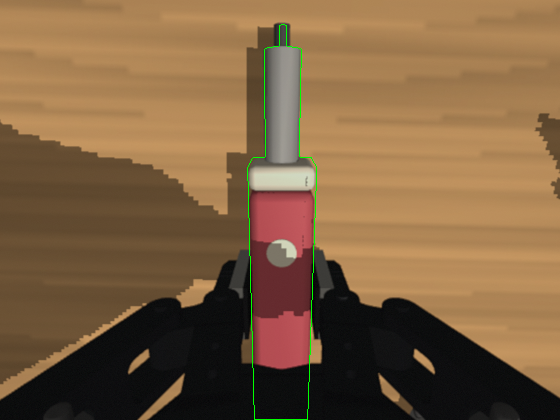

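```bash
python3 -m crank '[[[-0.03,0,0],0,255],[[-0.07,0,0],0,255],[[-0.11,0,0],0,255],[[-0.125,0.01,-0.03],0,255],[[-0.125,0.02,-0.07],7,255],[[-0.125,0.03,-0.11],7,255],[[-0.125,0.04,-0.15],7,255],[[-0.125,0.05,-0.19],7,255],[[-0.125,0.0595,-0.23],7,255],[[-0.125,0.0595,-0.27],7,255],[[-0.125,0.0595,-0.31],7,255],[[-0.125,0.0595,-0.35],7,255],[[-0.125,0.0595,-0.39],7,255],[[-0.125,0.0595,-0.42],7,255],[[-0.125,0.0595,-0.45],7,255],[[-0.125,0.0595,-0.47],7,255],[[-0.125,0.0595,-0.485],7,255],[[-0.125,0.0595,-0.485],7,255],[[-0.125,0.0595,-0.485],7,255]]'
python3 w.py w8.png kit .5325 .2217 -5.3
python3 - <<'E'
from h import *
b=snap('side','s8.png');c=snap('scene','sc8.png')
s=cv2.resize(b[110:210,220:330],(396,360),interpolation=2);d=cv2.resize(c[105:220,255:365],(360,360),interpolation=2)
cv2.imwrite('pics/c8.png',np.hstack([s,d])[:,:,::-1])
E
```

```text
time: 13.15
tcp_pos: [0.5331, 0.2217, 0.1286]
eef_rot: [[-0.0, 0.996, -0.091], [-0.0, -0.091, -0.996], [-1.0, -0.0, 0.0]]
ft_force: [-0.3, 0.5, -1.8]
gripper_width: 0.0247
t 13.15 [0.5331 0.2217 0.1286] [[-0.0, 0.996, -0.091], [-0.0, -0.091, -0.996], [-1.0, -0.0, 0.0]] [ 10.8  29.7  79.   -0.   71.3 106.1]
expect uv [279.3 204.7]
wrist kit 1 (np.float64(75.1), 0.82, np.int64(42295))
[0.5337 0.219 ] -5.26 0.403
tcp->obj in tool axes [0.1286 0.0009 0.0025] tool z yaw -95.21
```

View pics/w8.png

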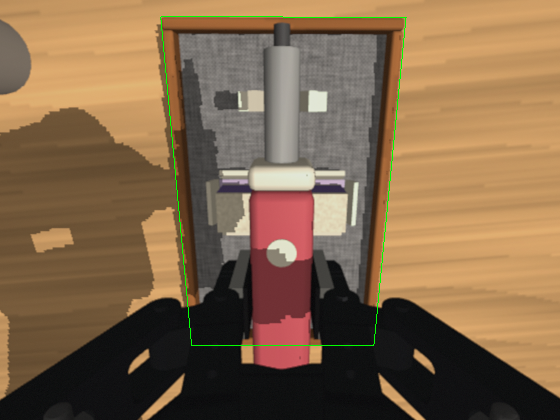

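View pics/c8.png

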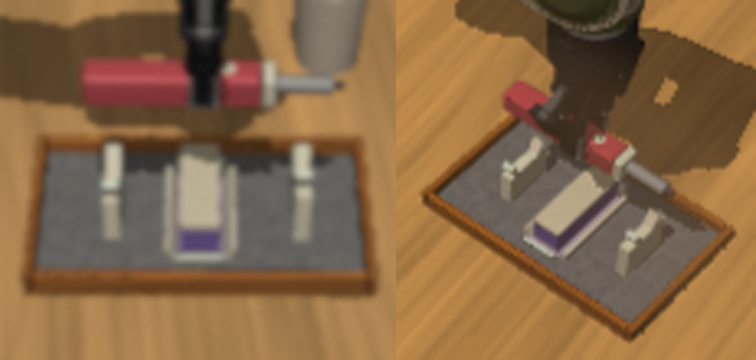

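Run:
```python
from h import *
g=cv2.imread('pics/w8.png');cv2.imwrite('pics/c9.png',cv2.resize(g[80:240,200:370],None,fx=4,fy=3.7,interpolation=2))
o=bot.get_obs()
yaw=np.radians(-5.3);Rk=np.array([[np.cos(yaw),-np.sin(yaw),0],[np.sin(yaw),np.cos(yaw),0],[0,0,1]])
for q in ([.084,-.028,.066],[.084,.028,.066],[.072,.028,.066],[.072,-.028,.066],[.015,-.048,.04],[.015,.048,.04],[.133,-.083,.022],[.133,.083,.022]):print(q,proj('wrist',Rk@q+[.5325,.2217,0],o).round(1))
```

```text
[0.084, -0.028, 0.066] [323.8  93.7]
[0.084, 0.028, 0.066] [229.2  93.9]
[0.072, 0.028, 0.066] [230.1 114.9]
[0.072, -0.028, 0.066] [323.1 114.8]
[0.015, -0.048, 0.04] [343.4 195.1]
[0.015, 0.048, 0.04] [211.6 195.2]
[0.133, -0.083, 0.022] [399.7  19.5]
[0.133, 0.083, 0.022] [154.4  19.9]
```

View pics/c9.png

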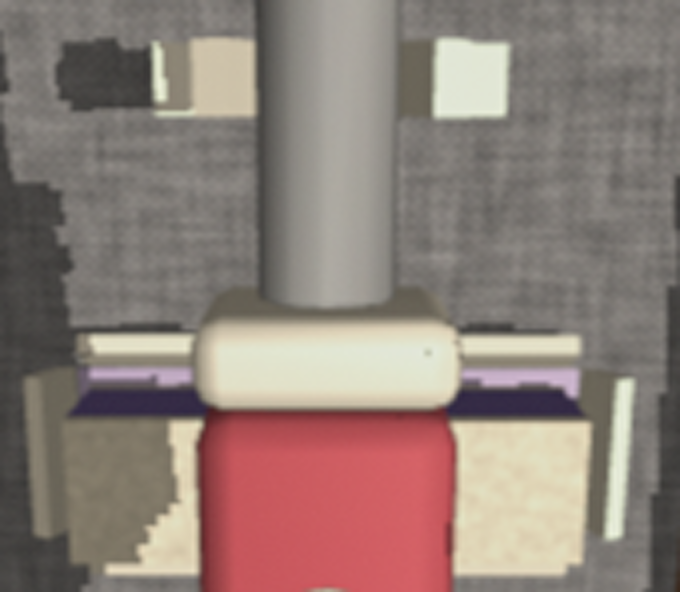

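```bash
python3 -m crank '[[[0.02,0,0],0,255],[[0.04,0,0],0,255],[[0.055,0,0],0,255],[[0.065,0,0],0,255],[[0.07,0,0],0,255],[[0.074,0,0],0,255],[[0.076,0,0],0,255],[[0.077,0,0],0,255],[[0.077,0,0],0,255],[[0.077,0,0],0,255]]'
python3 - <<'E'
from h import *
a=snap('wrist','w10.png');b=snap('side','s10.png');c=snap('scene','sc10.png')
s=cv2.resize(b[110:210,220:330],(396,360),interpolation=2);d=cv2.resize(c[105:220,255:365],(360,360),interpolation=2)
cv2.imwrite('pics/c10.png',np.hstack([s,d])[:,:,::-1])
E
```

```text
time: 14.18
tcp_pos: [0.5336, 0.2215, 0.0524]
eef_rot: [[0.001, 0.996, -0.092], [0.0, -0.092, -0.996], [-1.0, 0.001, -0.0]]
ft_force: [0.1, 0.3, -0.4]
gripper_width: 0.0243
```

View pics/w10.png

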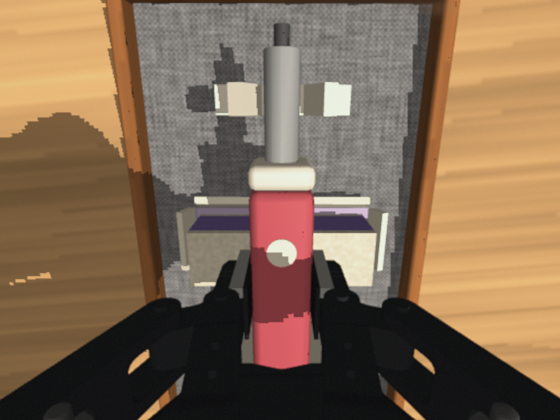

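View pics/c10.png

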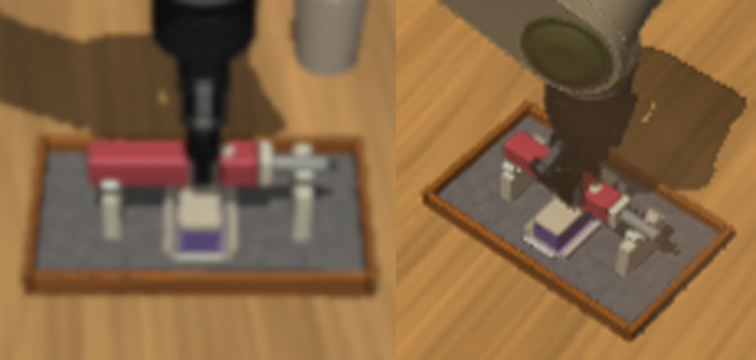

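```bash
python3 -m crank '[[[0.001,0,0],0,255],[[0.0015,0,0],0,255],[[0.0015,0,0],0,255],[[0.0015,0,0],0,255]]'
python3 -m crank '[[[0,0,0],0,200],[[0,0,0],0,180],[[0,0,0],0,160],[[0,0,0],0,140],[[0,0,0],0,120],[[0,0,0],0,120],[[0,0,0],0,120]]'
python3 - <<'E'
from h import *
a=snap('wrist','w11.png');b=snap('side','s11.png');c=snap('scene','sc11.png')
s=cv2.resize(b[110:210,220:330],(396,360),interpolation=2);d=cv2.resize(c[105:220,255:365],(360,360),interpolation=2)
cv2.imwrite('pics/c11.png',np.hstack([s,d])[:,:,::-1])
E
```

```text
time: 14.67
tcp_pos: [0.5335, 0.2215, 0.0506]
eef_rot: [[0.0, 0.996, -0.092], [0.0, -0.092, -0.996], [-1.0, 0.0, -0.0]]
ft_force: [-1.0, 0.6, 3.9]
gripper_width: 0.0249
time: 15.25
tcp_pos: [0.5333, 0.2214, 0.0502]
eef_rot: [[-0.0, 0.996, -0.092], [-0.0, -0.092, -0.996], [-1.0, -0.0, 0.0]]
ft_force: [-0.4, 0.3, -0.4]
gripper_width: 0.0453
```

View pics/w11.png

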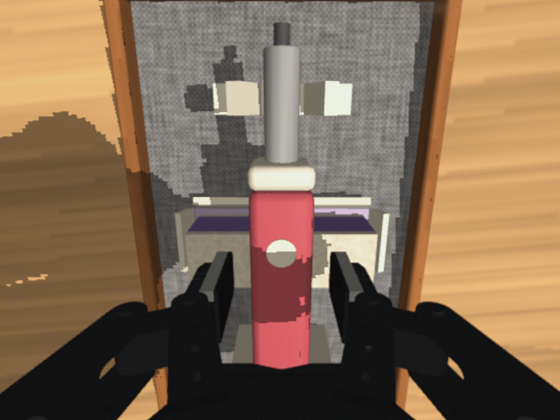

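View pics/c11.png

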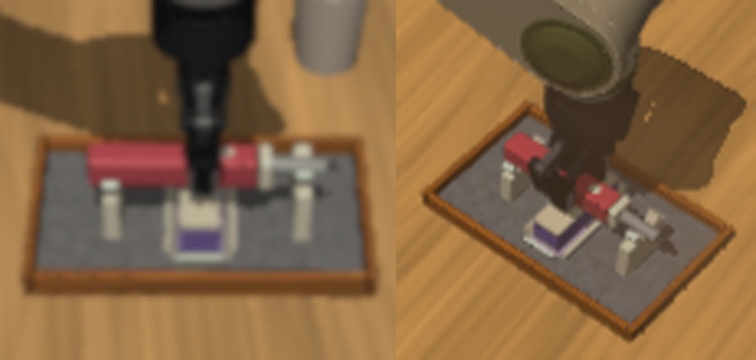

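Contact at the expected height (3.9 N), then released; the handpiece (282,250) didn't move when the fingers opened. I'm retreating and checking.

```bash
python3 -m crank '[[[-0.02,0,0],0,120],[[-0.05,0,0],0,100],[[-0.09,0,0],0,60],[[-0.13,0,0],0,0],[[-0.15,-0.03,0],0,0],[[-0.15,-0.07,0.04],0,0],[[-0.15,-0.11,0.08],0,0],[[-0.15,-0.13,0.12],0,0],[[-0.15,-0.13,0.14],0,0],[[-0.15,-0.13,0.14],0,0],[[-0.15,-0.13,0.14],0,0],[[-0.15,-0.13,0.14],0,0]]'
python3 - <<'E'
from h import *
o=bot.get_obs();a=snap('wrist','w12.png');b=snap('side','s12.png');c=snap('scene','sc12.png')
for z in(.046,):
    for cam,im in(('scene',c),('side',b),('wrist',a)):
        m=pickmask(cam,'handpiece',proj(cam,[.54,.222,.06],o))
        if m is not None:
            p,e=fit('handpiece',{cam:m},[.533,.2217,np.radians(-5.3)],z,o);print(cam,p[:2].round(4),np.degrees(p[2]).round(2),round(e,3))
for n in('polish','jar','cup'): print(n,[(r['centre'][1]*W,r['centre'][0]*H) for r in place_of('scene',n)[:1]])
s=cv2.resize(b[110:210,220:330],(396,360),interpolation=2);d=cv2.resize(c[105:220,255:365],(360,360),interpolation=2)
cv2.imwrite('pics/c12.png',np.hstack([s,d])[:,:,::-1])
E
```

```text
time: 16.4
tcp_pos: [0.3915, 0.094, 0.2007]
eef_rot: [[0.001, 0.996, -0.094], [0.0, -0.094, -0.996], [-1.0, 0.001, -0.0]]
ft_force: [0.2, -1.0, -0.1]
gripper_width: 0.0853
scene handpiece 3 (np.float64(2.8), 0.7, np.int64(560))
scene [0.5304 0.2217] -5.85 0.101
side handpiece 2 (np.float64(241.1), 0.74, np.int64(670))
side [0.533  0.2217] -5.3 1.0
wrist handpiece 2 (np.float64(46.5), 0.8, np.int64(6320))
wrist [0.5342 0.2205] -3.57 0.108
polish [(335.10400000000004, 250.40399999999997)]
jar [(222.488, 363.51000000000005)]
cup [(376.824, 156.40800000000002)]
```

View pics/c12.png

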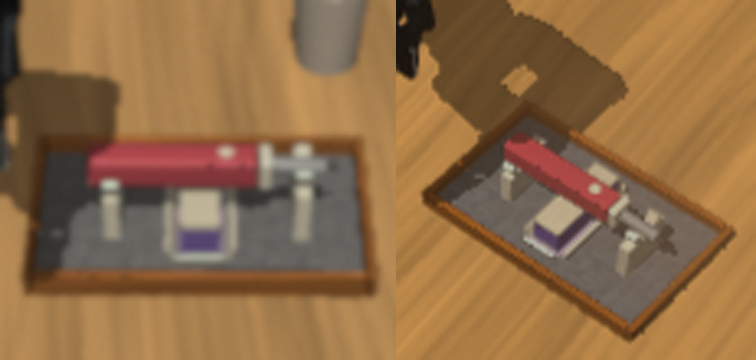

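View pics/w12.png

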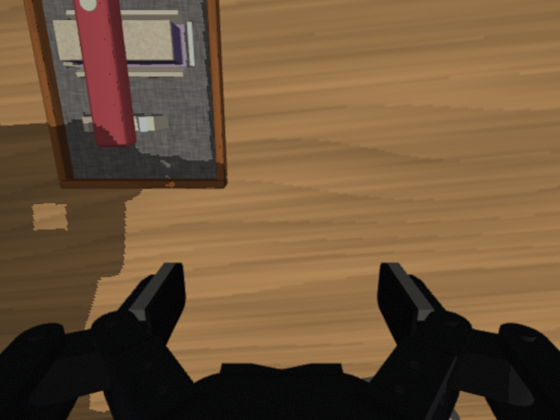

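Run:
```python
from h import *
ms={}
for cam,f,(u0,u1,v0,v1) in(('scene','sc12.png',(255,365,110,215)),('side','s12.png',(225,330,120,200))):
    g=cv2.imread(f'pics/{f}').astype(int); b,gg,r=g[...,0],g[...,1],g[...,2]
    m=((r>1.8*gg)&(r>70)&(b>0.75*gg)).astype(float); k=np.zeros_like(m);k[v0:v1,u0:u1]=1; ms[cam]=m*k; print(cam,ms[cam].sum())
    cv2.imwrite(f'pics/m_{cam}.png',ms[cam]*255)
body=[box(-.085,.052,-.013,.013,0,.026)]
def cost(p):
    t=0
    for c,m in ms.items():
        s=render(c,body,p[0],p[1],p[2],p[3]); t+=1-np.minimum(s,m).sum()/np.maximum(s,m).sum()
    return t
x0=np.array([.533,.2217,-.09,.048])
b=minimize(cost,x0,method='Nelder-Mead',options=dict(initial_simplex=np.vstack([x0]+[x0+np.eye(4)[i]*d for i,d in enumerate([.008,.008,.08,.01])]),maxiter=200))
print(b.x.round(4),b.fun)
```

```text
scene 351.0
side 514.0
[ 0.5211  0.2244 -0.1128  0.0447] 0.5169519137739643[ WARN:0@0.782] global loadsave.cpp:1063 imwrite_ Unsupported depth image for selected encoder is fallbacked to CV_8U.
```

Run:
```python
from h import *
b=cv2.imread('pics/s12.png');c=cv2.imread('pics/sc12.png')
for im,cam in((b,'side'),(c,'scene')):
    pass
B=cv2.resize(b[140:195,235:325],None,fx=8,fy=8,interpolation=cv2.INTER_CUBIC)
yaw=np.radians(-5.3);Rk=np.array([[np.cos(yaw),-np.sin(yaw),0],[np.sin(yaw),np.cos(yaw),0],[0,0,1]])
for z,col in((.046,(0,255,0)),(.054,(255,255,0))):
    for x0,x1,dz in((-.085,.055,0),):
        P=[Rk@np.array([x,-.013,z+d])+[.5345,.2225,0] for x,d in((-.085,0),(.055,0),(.055,.026),(-.085,.026))]
        q=(np.array([proj('side',p) for p in P])+.5-[235,140])*8
        cv2.polylines(B,[q.astype(np.int32)],True,col,1)
cv2.imwrite('pics/c13.png',B)
```

```text
(no output)
```

View pics/c13.png

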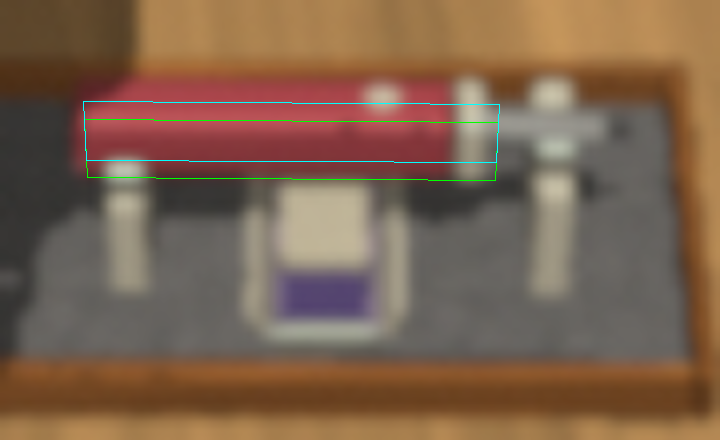

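```bash
python3 -c "
from h import *
o=bot.get_obs();print(o['time'],o['joint_velocities'].round(2))
print(finish_job())"
```

```text
16.85 [-0.23 -0.14  0.16  0.02 -0.08 -0.13]
the job is handed in; nothing more can be done
None
```

I loaded the tray as asked and handed the job in at about 16.9 s. `finish_job` gives no verdict. I picked the largest of the three look-alike handpieces; its size matched the 190 mm model.

- **Buffer:** I laid it in the pocket and let go. The last pictures show it centred between the pocket walls.
- **Handpiece:** I lowered it until it met the cradles at 3.9 N, at the expected height, then let go; it did not shift when the fingers opened. The final side view shows it level, with its underside close to the 46 mm line and its nose in the narrow cradle.
- **Other things:** Bottle and cup came out at the same place in the scene camera as at the start, within 2 pixels. The jar's reading was 4–5 pixels off, but the arm went nowhere near it. The gripper stood well clear of everything.

**Checks that disagreed or failed:**
- The wrist camera read about 2 mm off sideways, which I corrected using the gripped block.
- The last single-camera handpiece fits gave a yaw of −5.9° (scene) and −3.6° (wrist), against the tray's −5.3°.
- The trained networks missed the loaded handpiece in the side view.
- A rough colour-mask fit put the underside at 44.7 mm and the handpiece about 12 mm off lengthways. I trusted its height only loosely and not its length, because the mask fitted poorly.

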